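# Reseat the drive roller and hold the belt tensioner back

## Task

Make the roller drive unit ready for its belt: roll the loose flanged roller along its two rails, turning as it goes and without lifting it off them, until it drops into the bearing saddle in front of the end stops. Then push the sprung tensioner lever, by the idler wheel at its top, away from the roller until it is past its ratchet click, and finish holding it there with the fingers: it springs back if let go, and the program ends while you hold it. Leave the other things on the bench where they are.

Things in the scene. Friction and masses are not known exactly. Their poses are not given: they have to be found in the camera images.
- drive_unit: grey plate 130 x 350 x 12 mm fixed to the bench, carrying two aluminium rails, a white motor (y 0 to 36 mm, 50 mm high) and the tensioner. Origin at bench height; plate x -65 to 65, y -185 to 165 mm; y runs along the rails towards the tensioner, z up. Rails 40 mm apart inside, 64 mm over all, tops 37 mm above the bench, y -179 to -65, with a 6 mm lip at the outer end (y -181 to -175).
- roller: loose aluminium roller, 0.2 to 0.35 kg, lying across the rails: drum 36 mm diameter, 70 mm long, between two 46 mm flanges that hang outside the rails. Origin at its centre; its own x is its axis. Polished (friction about 0.35), so it rolls along the unit's y when pushed from behind.
- roller_center (a point): the centre of the roller; 55 mm above the bench while on the rail tops, 49 mm when down in the saddle. It starts 70 to 100 mm from the saddle, towards the open end.
- roller_slot (a point): a dark key slot 30 mm long on the drum's surface, facing up at the start; it goes round as the roller rolls
- saddle (a point): where the roller's centre is when seated: unit x 0, y -50 mm, 49 mm above the bench, axes as the unit's. The saddle is a drop of 6 mm in the rails, y -65 to -31 mm, closed by end stops 53 mm high at y = -31.
- lever: steel lever standing up from a pivot at unit x -40, y +85 mm, 40 mm high, with a black idler wheel on top (28 mm diameter, flanges 32 mm, 24 mm long, axle along x). Origin at the pivot; the wheel's centre is 100 mm away, at rest 132 mm above the bench and 39 mm nearer the roller than the pivot. About 50 mm are free between the end stops and the wheel, above 60 mm height.
- idler (a point): the centre of the idler wheel at the top of the lever
- tensioner (a joint): lever angle, rad: 0 at rest (leaning 0.40 towards the roller), grows as the wheel is pushed along the unit's +y; upright at 0.40, end stop at 0.76. The wheel resists with 4 to 9 N at first, up to about 13 N from 0.3 to 0.5 as the tooth lifts the spring plunger; the click, where it passes, is at 0.585; then about 5 N. The plunger does not lock: the spring always drives the lever back.
- reagent_c: red-capped bottle 45 x 88 mm; origin under its middle; to be left alone
- reagent_b: blue-capped bottle 52 x 110 mm; origin under its middle; to be left alone
- spares_box: small blue box 50 x 30 x 30 mm standing on the plate beside the tensioner; origin under its middle; to be left alone
- marker_black: marker pen 135 mm long, lying; origin under its middle; to be left alone
Not all that is in view belongs to the job. Leave any orange or yellow look-alike of the roller alone.

How it is judged:
On the way, in this order (a step that is already met when the one before it is completed fails the run):
1. the roller has turned over on its way: its key slot has been on the underside (height (world z) of roller_slot below 0.048 m).
2. the roller lies in the saddle (y of roller_center in the frame of saddle between -0.004 and 0.004 m and z of roller_center in the frame of saddle below 0.003 m and angle between the x axis of roller and the x axis of drive_unit, either way round below 0.1 rad), for 0.2 s.
3. the fingers have pushed the tensioner past its click (value of joint tensioner above 0.6 rad and contact force between the fingers and lever above 1 N), for 0.2 s.
At the end, for the whole second after the job is handed in: The roller lies in the saddle (centre within 4 mm along the rails and 3 mm in height, axis within 0.1 rad of across the rails), and the fingers hold the tensioner lever past its click (joint above 0.60 rad) with at least 1 N on it, through the last second (all of step 2 and all of step 3); the arm keeps its last pose, push and grip.
It fails at once if the roller is lifted off its rails by more than 20 mm (z of roller_center in the frame of saddle above 0.026 m).
It fails at once if another thing on the bench is moved by more than 30 mm (distance of any of reagent_c, reagent_b, marker_black, spares_box from where it was at the start of the episode above 0.03 m).
It also fails if it takes over 40 s, if anything falls off the work surface, if the arm or the gripper's body presses on something with over 40 N, if the wrist force passes 120 N, or if a joint passes its speed limit or range.

## Robot

A 6-joint arm with a two-finger parallel gripper is mounted at the origin on the work surface; the furniture and walls round the work are solid. World frame = base frame: x ahead of the robot, y to its left, z up, the work surface at z = 0. Lengths are in m, angles in rad, forces in N, time in s.
With the tool pointing down it reaches from about 0.35 to 0.85 m from the base axis. Payload 8.1 kg.
Tool frame: the origin (TCP) lies on the centre line of the jaws, within the pads' length; the fingertips stand robot.tip_reach ahead of it and the grasp point (between the pads) lies 5 mm behind it (robot.tip_reach is the distance from the TCP to the fingertips, in m); z points along the fingers, y is the direction in which the jaws open and shut (so a half turn about z gives the same grasp; the last joint's range is limited). The gripper opens to 93 mm and grips with 3 to 60 N. Pads are 15 mm wide; open, the fingers measure 128 mm over their backs; the gripper's body (75 mm by 188 mm) begins 65 mm behind the grasp point.
Start: joints at [-1.229, 0.13, 1.488, -0, 1.523, -0.085], TCP at [0.248, -0.546, 0.233] pointing down, gripper open.
Joint ranges: [-2.96, 2.96], [-0.89, 2.26], [0.02, 2.5], [-1.34, 4.48], [0, 2.73], [-2.66, 2.66]. Speed limits (rad/s): [2.39, 2.39, 2.79, 3.14, 3.14, 3.14].

## Interface

Orientations are given as a rotation vector (axis times angle).
In Python, from plant import sensors, read_camera, robot gives the robot as it stands.
- The arm moves only by the tool play_rows, never from a script. Its argument "series" is a list that holds one entry, the list of rows, each a list of 5 numbers: the closure, from -1 (fully open) to 1 (shut), then the shift along the world's x, y, z in m, then the turn about the world's z in rad. A call has 1 to 8 rows; each row is the pose to reach, as a shift and turn from the pose commanded when the call began; what a row does not reach only later rows make up. A row lasts 1/10 s, in which the tool goes at most 50 mm and 8.59 degrees, less where a joint would pass 70% of its speed; a pose out of reach is approached as far as the arm can. A call with a gripper value outside its range is refused whole. The fingers move at their own pace and stop on an object; "force" is the grip in N (left out, the last holds). Time passes only in rows, so rows that repeat a pose let the fingers close. It gives the time, the measured TCP pose, the force and the opening at its end, in the units of the state.
- sensors.read_state(): the state, without advancing time (a new reading comes with each control period).
- read_camera(name): name is "side" or "top" or "wrist"; returns a dict with "color" (420x560x3 uint8, red, green, blue), "range_z" (420x560 float32, m along the optical axis (not along the pixel's ray), 0 where there is no reading), "intrinsics" (3x3 intrinsics, pixels), "rvec" (rotation vector, rad) and "tvec" (3), from world to camera coordinates, as OpenCV has them. Camera axes: x right, y down, z forward; pixel columns grow to the right and rows downward; lengths in m; the calibration is good to about 2 mm. A picture is of the moment at which its call begins.
- robot.close_job(): hands the job in, once; it reports no verdict.
The state is a dict: "t": time; "q": joint angles; "dq": joint speeds; "joint_torque": joint torques, N m; "tool_pos": TCP position; "orientation": TCP orientation; "force": force on the tool from outside, world axes, zero at the start; "wrist_torque": the same for the moment, N m; "opening": finger opening in m.
Only numpy, scipy, OpenCV 4.12 (cv2) and the standard library are available. Lean on these libraries where they do the work, as an engineer would, in place of code of your own. Each camera call takes 0.05 s, during which the arm holds its last target.

## Working session

There is one attempt and no reset: what is moved stays moved. The work goes in short steps, Python scripts to look and compute and a tool call to move; the robot and the scene stay as the last step left them, time stands still between calls to the robot, and variables do not carry over. Pictures are saved under pics/ and viewed, and the job is handed in when it is done.

Besides the shell and the picture viewer there is one more tool, called after "Call:" in YAML: its name, and indented under it one key for each argument. play_rows: Moves the arm, as the interface text tells. Its arguments: {"type":"object","properties":{"series":{"type":"array","items":{"type":"array","items":{"type":"array","items":{"type":"number"}}}},"force":{"type":"number"}},"required":["series"]}

```bash
ls; mkdir -p pics; python3 - <<'E'
from plant import sensors, read_camera, robot
import cv2, numpy as np
print(sensors.read_state(), robot.tip_reach)
for n in ["side","top","wrist"]:
    d=read_camera(n); cv2.imwrite(f"pics/{n}0.png",d["color"][:,:,::-1]); np.savez(f"{n}0.npz",**d)
    R=cv2.Rodrigues(np.array(d["rvec"]))[0]; print(n,d["intrinsics"].tolist(),(-R.T@d["tvec"]).round(3),R[2].round(3))
E
```

```text
pics
{'t': 0.0, 'q': array([-1.22942080e+00,  1.31144076e-01,  1.48927495e+00,  9.92590082e-06,
        1.52300060e+00, -8.53978495e-02]), 'dq': array([-6.07040518e-05,  7.06030346e-04, -1.95791638e-04, -6.40265095e-04,
        6.94545850e-04,  1.60793318e-03]), 'joint_torque': array([-3.11922922e-04, -5.59834886e+01, -4.91768146e+01,  7.68042658e-02,
        3.57378926e-02, -1.40952166e-04]), 'tool_pos': array([ 0.24820371, -0.54565858,  0.23160001]), 'orientation': array([-3.06856716e+00, -6.64913412e-01,  3.50653193e-04]), 'force': array([ 0.16598347,  0.07137514, -0.75876022]), 'wrist_torque': array([ 0.00041522,  0.02628405, -0.02233436]), 'opening': 0.09300044992432763} 0.014
side [[519.2784675434598, 0.0, 273.55113763565663], [0.0, 519.2784675434598, 207.40936671668112], [0.0, 0.0, 1.0]] [0.574 1.127 0.743] [-0.041 -0.874 -0.485]
top [[484.92528922663877, 0.0, 280.453751214893], [0.0, 484.92528922663877, 211.96071026261671], [0.0, 0.0, 1.0]] [ 0.421 -0.021  1.327] [ 0.097  0.021 -0.995]
wrist [[322.14931537614746, 0.0, 281.40194740815394], [0.0, 322.14931537614746, 209.72077083817194], [0.0, 0.0, 1.0]] [ 0.313 -0.517  0.382] [-0.232 -0.104 -0.967]
```

View pics/top0.png

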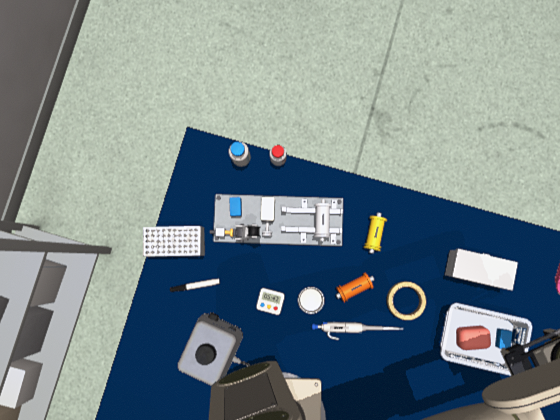

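View pics/side0.png

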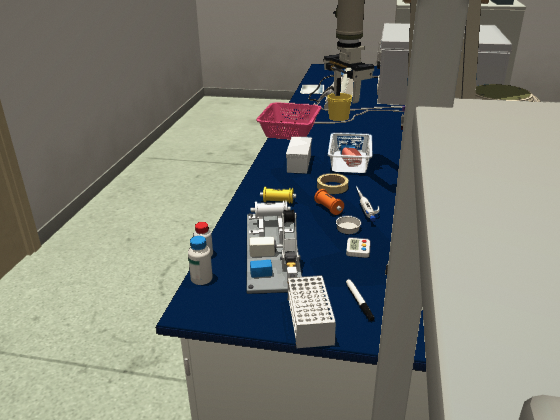

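View pics/wrist0.png

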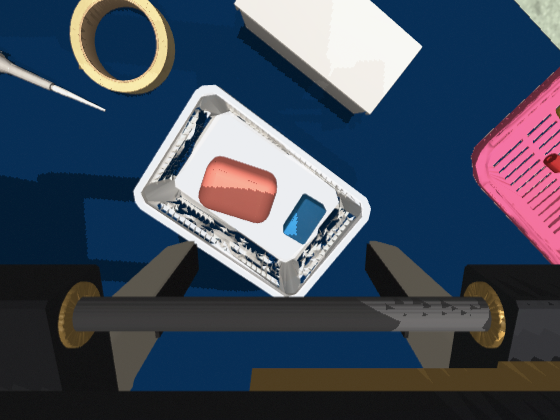

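Top view: the aluminium roller on the rails is at (322,220). Possible mix-ups are the yellow roller (375,232) and the orange one (355,288), both lying on the bench. I choose the grey one across the rails. I also see the lever and idler at about (245,233), the motor (268,208), the spares box (235,207), the bottles (238,150) and (278,153), and the marker (195,285). In the side view, the grey roller is at (270,210) and the wheel at about (291,245).

```bash
cat > h.py <<'E'
import numpy as np, cv2
def cam(d):
    R=cv2.Rodrigues(np.array(d["rvec"],float))[0]; return d["intrinsics"],R,np.array(d["tvec"],float).ravel()
def cloud(d):
    K,R,t=cam(d); z=d["range_z"]; v,u=np.mgrid[:z.shape[0],:z.shape[1]]
    P=np.stack([(u-K[0,2])/K[0,0]*z,(v-K[1,2])/K[1,1]*z,z],-1)
    W=(P-t)@R; W[z<=0]=np.nan; return W
def ray(d,u,v,h):
    K,R,t=cam(d); r=R.T@np.array([(u-K[0,2])/K[0,0],(v-K[1,2])/K[1,1],1]); c=-R.T@t
    return c+r*(h-c[2])/r[2]
def proj(d,P):
    K,R,t=cam(d); return cv2.projectPoints(np.atleast_2d(P).astype(float),d["rvec"],t,K,None)[0][:,0]
E
python3 - <<'E'
from h import *
d=dict(np.load("top0.npz")); im=d["color"][:,:,::-1]
c=cv2.resize(im[180:260,200:400],None,fx=4,fy=4,interpolation=cv2.INTER_CUBIC); cv2.imwrite("pics/topcrop.png",c)
s=dict(np.load("side0.npz")); c=cv2.resize(s["color"][180:300,230:330,::-1],None,fx=5,fy=5,interpolation=cv2.INTER_CUBIC); cv2.imwrite("pics/sidecrop.png",c)
W=cloud(d)
for (u,v) in [(322,220),(268,208),(235,207),(245,233),(238,150),(278,153),(220,199),(337,199),(340,240),(217,238)]: print(u,v,W[v,u].round(3))
E
```

```text
322 220 [ 0.524 -0.103  0.074]
268 208 [0.555 0.039 0.047]
235 207 [0.557 0.127 0.044]
245 233 [0.486 0.095 0.087]
238 150 [0.696 0.116 0.111]
278 153 [0.694 0.014 0.091]
220 199 [0.581 0.172 0.017]
337 199 [ 0.586 -0.147  0.016]
340 240 [ 0.475 -0.156  0.017]
217 238 [0.474 0.177 0.016]
```

View pics/topcrop.png

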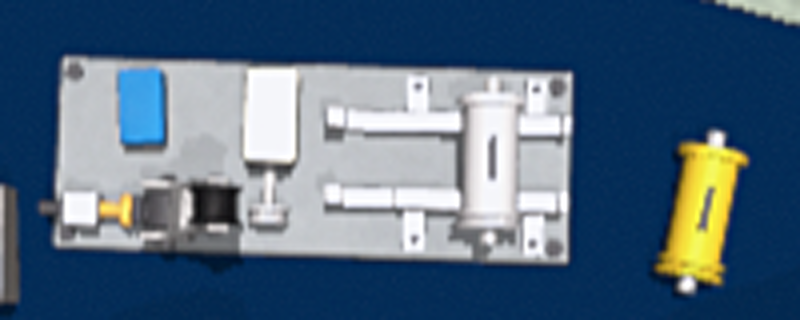

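View pics/sidecrop.png

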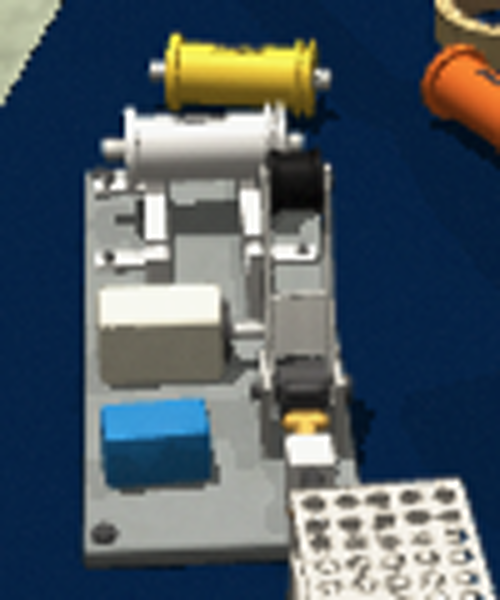

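```bash
python3 - <<'E'
from h import *
d=dict(np.load("top0.npz")); W=cloud(d)
u0,u1,v0,v1=205,350,185,252
hsv=cv2.cvtColor(d["color"],cv2.COLOR_RGB2HSV)
m=np.zeros(W.shape[:2],np.uint8); z=W[...,2]
m[v0:v1,u0:u1]=((hsv[...,1]<60)&(hsv[...,2]>70)&(z<0.024))[v0:v1,u0:u1]
m=cv2.morphologyEx(m,cv2.MORPH_OPEN,np.ones((3,3)))
c=np.concatenate([x for x in cv2.findContours(m,cv2.RETR_EXTERNAL,cv2.CHAIN_APPROX_NONE)[0] if cv2.contourArea(x)>30])[:,0]
P=np.array([ray(d,u,v,.012)[:2] for u,v in cv2.convexHull(c)[:,0]])
print(cv2.minAreaRect((P*1000).astype(np.float32)), cv2.boxPoints(cv2.minAreaRect((P*1000).astype(np.float32))))
# line fits on long edges
Q=np.array([ray(d,u,v,.012)[:2] for u,v in c]);
xs=Q[:,0]; 
for name,sel in [("far",xs>0.575),("near",xs<0.485)]:
    q=Q[sel]; l=cv2.fitLine((q*1000).astype(np.float32),cv2.DIST_HUBER,0,.01,.01).ravel(); print(name,len(q),l, np.arctan2(l[0],l[1]))
# roller
sel=(z>0.045)&(z<0.09); r=np.zeros_like(sel); r[195:250,312:332]=sel[195:250,312:332]
A=W[r]; print("roller mean",A.mean(0), np.percentile(A[:,2],[50,90,99])); print(cv2.minAreaRect((A[:,:2]*1000).astype(np.float32)))
b=np.zeros_like(sel); b[215:248,240:270]=(hsv[215:248,240:270,2]<50)&(z[215:248,240:270]>.08)
A=W[b]; print("wheel",len(A),A.mean(0),A.max(0),A.min(0))
s=dict(np.load("side0.npz")); S=cloud(s); hs=cv2.cvtColor(s["color"],cv2.COLOR_RGB2HSV)
b=np.zeros(S.shape[:2],bool); b[208:226,280:300]=(hs[208:226,280:300,2]<60)
A=S[b]; print("wheel side",len(A),np.nanmean(A,0),np.nanmax(A,0),np.nanmin(A,0))
b[:]=0; b[200:222,250:290]=(S[200:222,250:290,2]>.045)&(hs[200:222,250:290,1]<60)&(hs[200:222,250:290,2]>120)
A=S[b]; print("roller side",len(A),np.nanmean(A,0),np.nanmax(A,0),np.nanmin(A,0))
E
```

```text
((527.8953857421875, 13.371261596679688), (349.2467346191406, 131.10205078125), 89.1130142211914) [[ 459.649   -160.21645]
 [ 590.73535 -162.24593]
 [ 596.1418   186.95897]
 [ 465.05542  188.98845]]
far 155 [ 1.7057382e-02  9.9985451e-01  5.9114044e+02 -1.4966241e+00] 0.017058209
near 214 [1.8430814e-02 9.9983013e-01 4.6479147e+02 1.2715131e+01] 0.018431857
roller mean [ 0.52561857 -0.10401578  0.06940626] [0.07040794 0.07625972 0.08018773]
((526.497314453125, -105.29986572265625), (108.14705657958984, 44.98596954345703), 0.35630524158477783)
wheel 75 [0.48873802 0.06902347 0.14392874] [0.49997231 0.08271878 0.15027556] [0.47804524 0.05738328 0.13487187]
wheel side 142 [0.48817149 0.06794412 0.13153523] [0.5020317  0.08885382 0.1491769 ] [ 4.53005553e-01 -1.98671817e-01  7.12185490e-05]
roller side 317 [ 0.52642774 -0.08762474  0.07010893] [0.57811835 0.0812081  0.14059956] [ 0.47468262 -0.11366426  0.04742674]
```

Fit: the plate centre is at world (0.528, 0.013) with yaw about -0.017 rad, so the unit origin is about (0.528, 0.023). The roller is at (0.5265, -0.105), which is unit y -129 mm. The wheel is at (0.489, 0.069), which agrees with the text. I'll move over the rails' open end and look again.

Call:
play_rows:
  series:
    - [[0.57,0.028,0.035,0,0.14],[0.57,0.056,0.07,0,0.28],[0.57,0.084,0.105,0,0.42],[0.57,0.112,0.14,0,0.56],[0.57,0.14,0.175,0,0.7],[0.57,0.168,0.21,0,0.84],[0.57,0.196,0.245,0,0.98],[0.57,0.224,0.28,0,1.127]]
  force: 30

```text
t: 0.95
tool_pos: [0.4731, -0.2645, 0.2325]
orientation: [-2.234, -2.209, 0.0]
force: [0.4, 0.6, -0.0]
opening: 0.0337
```

Call:
play_rows:
  series:
    - [[0.57,0.02,0.04,0,0],[0.57,0.053,0.08,0,0],[0.57,0.053,0.105,0,0],[0.57,0.053,0.105,0,0],[0.57,0.053,0.105,0,0]]

```text
t: 1.45
tool_pos: [0.5253, -0.1608, 0.2323]
orientation: [-2.238, -2.204, 0.001]
force: [-0.0, -0.2, 0.2]
opening: 0.0202
```

```bash
python3 - <<'E'
from plant import sensors, read_camera
from h import *
s=sensors.read_state(); print(s["t"],s["tool_pos"],s["orientation"],s["opening"],s["force"]); R=cv2.Rodrigues(s["orientation"])[0]; print(R.round(3))
for n in ["wrist","side","top"]:
    d=read_camera(n); np.savez(f"{n}1.npz",**d); cv2.imwrite(f"pics/{n}1.png",d["color"][:,:,::-1])
E
```

```text
1.45 [ 0.52527461 -0.16077404  0.23230645] [-2.23820886e+00 -2.20404769e+00  9.10820962e-04] 0.02021295611171959 [-0.00493381 -0.17825117  0.18607907]
[[ 0.015  1.    -0.001]
 [ 1.    -0.015 -0.   ]
 [-0.    -0.001 -1.   ]]
```

View pics/wrist1.png

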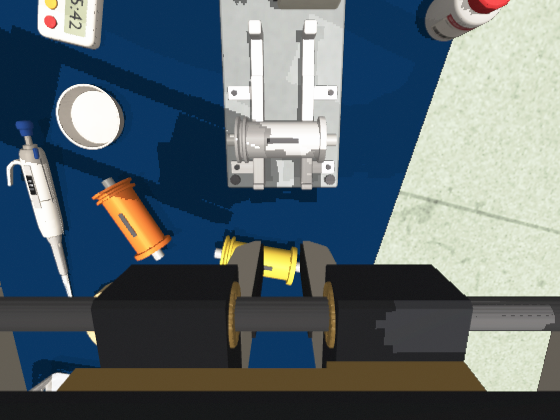

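The wrist view shows the grey roller on the rails at (285,140) with its slot facing up. The yellow one is at (262,260) and the orange one at (132,220), both off the unit. The fingers are at (250,250) and (315,250). I'll check the roller's position from two views in a close crop.

```bash
python3 - <<'E'
from h import *
w=dict(np.load("wrist1.npz")); t=dict(np.load("top1.npz")); s=dict(np.load("side1.npz"))
cv2.imwrite("pics/crop1.png",np.hstack([cv2.resize(x,(390,300),interpolation=cv2.INTER_CUBIC)[:,:,::-1] for x in (w["color"][100:200,220:350],t["color"][190:250,290:368])]))
U0=np.array([.528,.0234]); a=-.0165; Ru=np.array([[np.cos(a),-np.sin(a)],[np.sin(a),np.cos(a)]])
for n,d,box in (("wrist",w,(105,172,222,345)),("top",t,(190,250,305,340))):
    W=cloud(d); v0,v1,u0,u1=box; A=W[v0:v1,u0:u1].reshape(-1,3); A=A[A[:,2]>.05]
    B=A.copy(); B[:,:2]=(A[:,:2]-U0)@Ru
    drum=B[abs(B[:,0])<.03]; print(n,"unit drum",drum.mean(0).round(4),np.percentile(drum[:,1:],[1,99],axis=0).round(4),"x ext",B[:,0].min(),B[:,0].max())
    rows=[]
    # circle fit y,z
    M=np.c_[drum[:,1],drum[:,2],np.ones(len(drum))]; x=np.linalg.lstsq(M,(drum[:,1:]**2).sum(1),rcond=None)[0]; print(" circle",x[:2]/2,np.sqrt(x[2]+(x[:2]**2).sum()/4))
    for lo,hi in ((-.03,-.01),(.01,.03)): 
        q=drum[(drum[:,0]>lo)&(drum[:,0]<hi)]; k=q[:,2]>q[:,2].max()-.006; print("  top y",q[k,1].mean())
E
```

```text
wrist unit drum [-0.     -0.1268  0.0679] [[-0.1446  0.0559]
 [-0.1101  0.0728]] x ext -0.052744020074656214 0.05480381671062627
 circle [-0.12776363  0.05416333] 0.017452071891608138
  top y -0.1276063757840925
  top y -0.12743204261256513
top unit drum [-0.0028 -0.1182  0.2616] [[-0.141   0.0592]
 [-0.1049  0.6497]] x ext -0.09101723412179831 0.054323413658835355
 circle [-0.09364312  0.34892844] 0.2797062871231611
  top y -0.11014363131984067
  top y -0.12801929383918215
```

View pics/crop1.png

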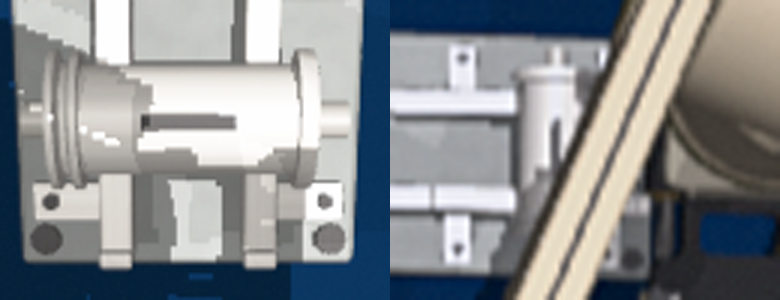

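The two views agree: the drum axis is at unit y -127.7 mm, about 54 mm high, with its axis square to the rails and the slot up. I'll go down behind it, between the lip and the drum.

Call:
play_rows:
  series:
    - [[0.57,0,0.021,-0.03,0],[0.57,0,0.021,-0.07,0],[0.57,0,0.021,-0.11,0],[0.57,0,0.021,-0.145,0],[0.57,0,0.021,-0.171,0],[0.57,0,0.021,-0.171,0]]

```text
t: 2.2
tool_pos: [0.5216, -0.1401, 0.0572]
orientation: [-2.237, -2.195, 0.006]
force: [-0.6, 0.0, -0.4]
opening: 0.0198
```

```bash
python3 - <<'E'
from plant import sensors, read_camera
from h import *
s=sensors.read_state(); print(s["t"],s["tool_pos"],s["opening"],s["force"])
for n in ["wrist","side"]:
    d=read_camera(n); np.savez(f"{n}2.npz",**d); cv2.imwrite(f"pics/{n}2.png",d["color"][:,:,::-1])
cv2.imwrite("pics/side2c.png",cv2.resize(d["color"][160:300,220:340,::-1],None,fx=4,fy=4,interpolation=cv2.INTER_CUBIC))
E
```

```text
2.2 [ 0.52164756 -0.14012757  0.05715767] 0.019778526842586453 [-0.63728992  0.0097987  -0.3936917 ]
```

View pics/wrist2.png

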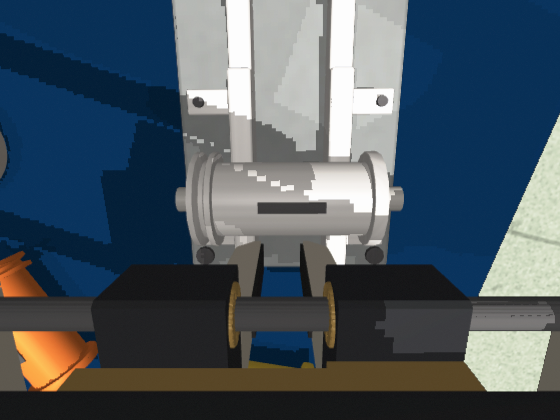

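View pics/side2c.png

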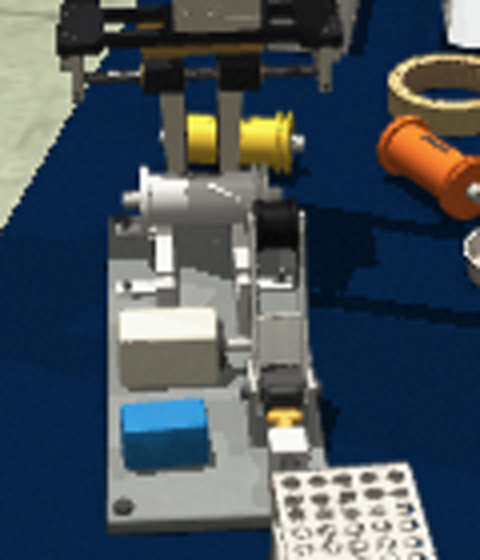

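The fingers are behind the drum, between the flanges at (250,250) and (315,250) in the wrist view. The roller hasn't moved. Now I'll push along the rails slowly.

Call:
play_rows:
  series:
    - [[0.57,0,0.0,0,0],[0.57,0.0,0.005,0,0],[0.57,0,0.01,0,0],[0.57,0,0.014,0,0],[0.57,0,0.018,0,0],[0.57,0,0.022,0,0],[0.57,0,0.026,0,0],[0.57,0,0.03,0,0]]

```text
t: 3.1
tool_pos: [0.5253, -0.1097, 0.0616]
orientation: [-2.24, -2.203, 0.0]
force: [-0.8, 0.7, -0.8]
opening: 0.0199
```

```bash
cat > look.py <<'E'
from plant import sensors, read_camera
from h import *
import sys
k=sys.argv[1]
s=sensors.read_state(); print(s["t"],s["tool_pos"],s["opening"],s["force"])
for n in ["wrist","side"]:
    d=read_camera(n); np.savez(f"{n}{k}.npz",**d)
    cv2.imwrite(f"pics/{n}{k}.png",d["color"][:,:,::-1])
    if n=="wrist":
        W=cloud(d); U0=np.array([.528,.0234]); a=-.0165; Ru=np.array([[np.cos(a),-np.sin(a)],[np.sin(a),np.cos(a)]])
        B=W[:290].reshape(-1,3).copy(); B[:,:2]=(B[:,:2]-U0)@Ru
        B=B[(B[:,2]>.048)&(B[:,2]<.085)&(abs(B[:,0])<.033)&(B[:,1]<0)]
        tip=s["tool_pos"][1]-.0234+.012
        B=B[B[:,1]>tip]
        for lo,hi in ((-.033,-.01),(-.01,.01),(.01,.033)):
            q=B[(B[:,0]>lo)&(B[:,0]<hi)]
            M=np.c_[q[:,1:],np.ones(len(q))]; x=np.linalg.lstsq(M,(q[:,1:]**2).sum(1),rcond=None)[0]; print(" circle yz",(x[:2]/2).round(4),np.sqrt(x[2]+(x[:2]**2).sum()/4).round(4),len(q))
cv2.imwrite(f"pics/side{k}c.png",cv2.resize(d["color"][160:300,220:340,::-1],None,fx=4,fy=4,interpolation=cv2.INTER_CUBIC))
E
python3 look.py 3
```

```text
3.1 [ 0.52532206 -0.10974047  0.06155793] 0.01989354257193054 [-0.82663664  0.71500919 -0.82470136]
 circle yz [-0.0662  0.0645] 0.038 4280
 circle yz [-0.1055  0.0537] 0.0178 3032
 circle yz [-0.0664  0.0642] 0.0381 4234
```

View pics/wrist3.png

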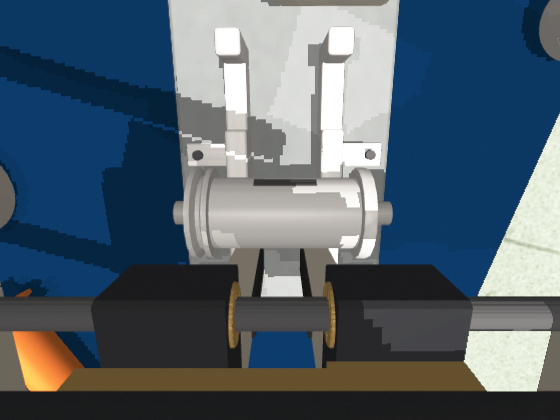

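The roller has rolled 22 mm to unit y -105.5. Its slot has moved to the front edge at (285,183), so it is turning. I'll keep going.

Call:
play_rows:
  series:
    - [[0.57,0,0.004,0,0],[0.57,0.0,0.008,0,0],[0.57,0,0.012,0,0],[0.57,0,0.016,0,0],[0.57,0,0.02,0,0],[0.57,0,0.024,0,0],[0.57,0.001,0.028,0,0],[0.57,0.001,0.032,0,0]]

```text
t: 4.0
tool_pos: [0.5266, -0.0778, 0.0617]
orientation: [2.24, 2.202, 0.0]
force: [-0.7, -0.3, -0.3]
opening: 0.0198
```

```bash
python3 look.py 4
```

```text
4.0 [ 0.52655472 -0.07781129  0.06169231] 0.01977012055182811 [-0.73442751 -0.29818994 -0.32914673]
 circle yz [-0.0589  0.0445] 0.0287 4157
 circle yz [-0.0737  0.0539] 0.0176 3038
 circle yz [-0.0593  0.0435] 0.0294 4088
```

View pics/wrist4.png

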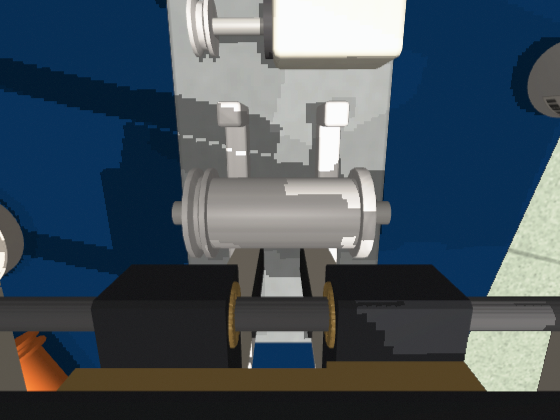

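The roller is at unit y -73.7 and has rolled 54 mm, about 3.0 rad, so the slot is underneath and out of sight. Next comes the last stretch into the saddle.

Call:
play_rows:
  series:
    - [[0.57,0,0.004,0,0],[0.57,0.0,0.008,0,0],[0.57,0,0.011,0,0],[0.57,0,0.014,0,0],[0.57,0,0.017,0,0],[0.57,0,0.02,0,0],[0.57,0.0,0.022,0,0],[0.57,0.0,0.022,0,0]]

```text
t: 4.9
tool_pos: [0.5264, -0.0559, 0.0616]
orientation: [-2.24, -2.203, 0.0]
force: [-0.1, -0.7, -0.4]
opening: 0.0199
```

```bash
python3 look.py 5
```

```text
4.9 [ 0.52636301 -0.05589111  0.06159752] 0.019875186399247357 [-0.09625749 -0.68982813 -0.36118253]
 circle yz [-0.0477  0.0444] 0.021 4044
 circle yz [-0.0495  0.048 ] 0.0175 2816
 circle yz [-0.0474  0.0436] 0.0215 3808
```

View pics/wrist5.png

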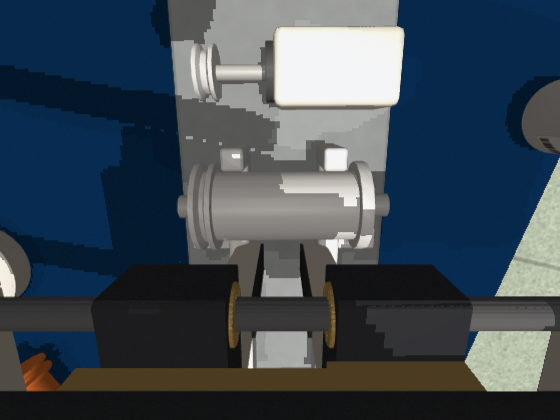

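Seated: the centre is at unit y -49.5 and dropped from 54 to 48 mm, in front of the end stops at (232,158) and (335,158). I'll back off, rise, close the fingers, and go over in front of the idler wheel.

Call:
play_rows:
  series:
    - [[0.57,0,-0.008,0,0],[0.57,0.0,-0.008,0.0,0],[1,0,-0.008,0.04,0],[1,0,-0.008,0.09,0],[1,0,-0.008,0.14,0],[1,-0.015,0.025,0.15,0],[1,-0.03,0.06,0.15,0],[1,-0.038,0.082,0.15,0]]

```text
t: 5.8
tool_pos: [0.488, 0.0271, 0.2127]
orientation: [2.24, 2.201, 0.002]
force: [0.5, -0.3, -0.4]
opening: 0.0004
```

```bash
python3 look.py 6
```

```text
5.8 [0.48801859 0.02707402 0.21272534] 0.00042496277012055275 [ 0.53371259 -0.27577361 -0.35804503]
 circle yz [0. 0.] 0.0 0
 circle yz [0. 0.] 0.0 0
 circle yz [0. 0.] 0.0 0
```

View pics/wrist6.png

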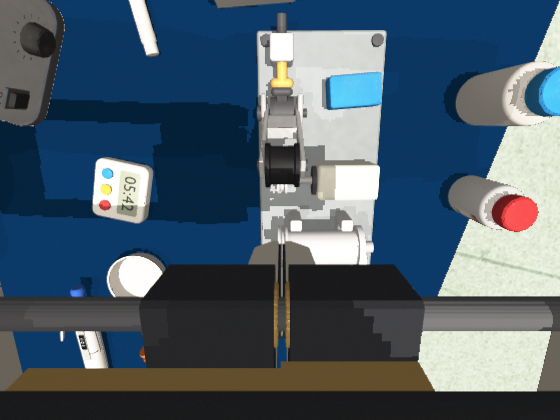

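View pics/side6c.png

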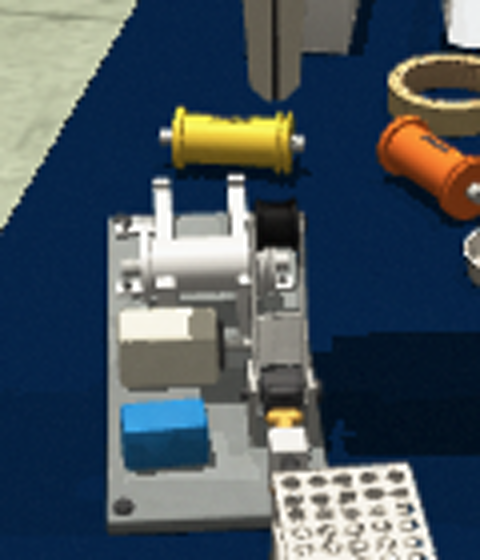

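The wrist view shows the wheel at (281,165) with the fingers lined up on it at (282,260). The side view shows the roller down in front of the stops. I'll triangulate the wheel from both views.

```bash
python3 - <<'E'
from h import *
w=dict(np.load("wrist6.npz")); s=dict(np.load("side6.npz"))
pts=[]
for d,(v0,v1,u0,u1) in ((w,(140,190,258,305)),(s,(205,228,278,300))):
    W=cloud(d); h=cv2.cvtColor(d["color"],cv2.COLOR_RGB2HSV)
    m=(h[v0:v1,u0:u1,2]<70)&(W[v0:v1,u0:u1,2]>.1)
    v,u=np.nonzero(m); A=W[v0:v1,u0:u1][m]
    print(len(A),A.mean(0),np.percentile(A,[1,99],axis=0)); pts.append([(u.min()+u.max())/2+u0,(v.min()+v.max())/2+v0]); 
    q=A; M=np.c_[q[:,1:],np.ones(len(q))]; x=np.linalg.lstsq(M,(q[:,1:]**2).sum(1),rcond=None)[0]; print(" circle",x[:2]/2,np.sqrt(x[2]+(x[:2]**2).sum()/4))
print(pts)
Ps=[]
for d in (w,s):
    K,R,t=cam(d); Ps.append(K@np.c_[R,t])
X=cv2.triangulatePoints(Ps[0],Ps[1],np.array(pts[0]).reshape(2,1),np.array(pts[1],float).reshape(2,1)); print((X[:3]/X[3]).ravel())
E
```

```text
1257 [0.48986281 0.07140613 0.14197985] [[0.47842815 0.05659752 0.1335941 ]
 [0.50165717 0.08463645 0.1467436 ]]
 circle [0.0702343  0.13258274] 0.012850855120203479
137 [0.48876927 0.07838153 0.13720528] [[0.47256668 0.06290649 0.11208597]
 [0.50177078 0.08641551 0.14884011]]
 circle [0.07109223 0.13224641] 0.013206910166089946
[[np.float64(278.5), np.float64(164.5)], [np.float64(290.0), np.float64(217.0)]]
[0.48679563 0.07000909 0.12940469]
```

The wheel is at (0.489, 0.0705, 0.132) by both fits. I'll lower the closed fingers in front of it and begin the push.

Call:
play_rows:
  series:
    - [[1,0.001,0.0,-0.03,0],[1,0.001,0.0,-0.06,0],[1,0.001,0,-0.079,0],[1,0.001,0.0,-0.079,0],[1,0.001,0.01,-0.079,0],[1,0.001,0.02,-0.079,0],[1,0.001,0.03,-0.079,0],[1,0.001,0.035,-0.079,0]]

```text
t: 6.7
tool_pos: [0.4914, 0.0609, 0.1354]
orientation: [2.236, 2.2, 0.003]
force: [-0.4, -7.6, 6.7]
opening: 0.0005
```

```bash
python3 look.py 7 | head -1
```

```text
6.7 [0.49135295 0.06093587 0.13541032] 0.0005017729667231641 [-0.42767984 -7.55896909  6.65481478]
```

View pics/wrist7.png

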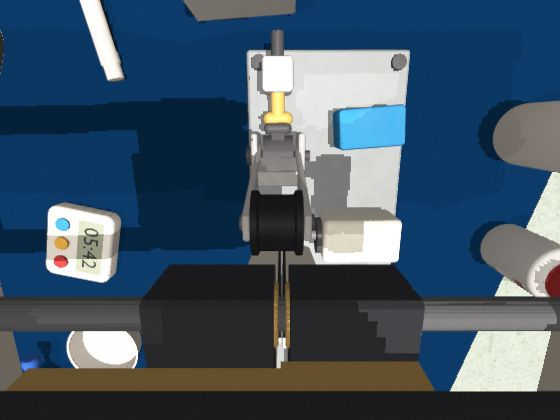

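The fingers are on the wheel at (278,222), with about 8 N along y. I'll keep pushing past the click.

Call:
play_rows:
  series:
    - [[1,0.0,0.007,0,0],[1,0.0,0.014,0,0],[1,0.001,0.021,0,0],[1,0.001,0.028,0,0],[1,0.001,0.035,0,0],[1,0.001,0.041,0,0],[1,0.001,0.046,0,0],[1,0.001,0.05,0,0]]

```text
t: 7.6
tool_pos: [0.4925, 0.1109, 0.1352]
orientation: [2.237, 2.2, 0.004]
force: [2.9, -5.1, -0.0]
opening: 0.0003
```

Call:
play_rows:
  series:
    - [[1,0.0,0.0,0,0],[1,0.0,0.0,0,0],[1,0.0,0.0,0,0]]

```text
t: 7.9
tool_pos: [0.491, 0.1109, 0.1336]
orientation: [2.239, 2.202, 0.002]
force: [0.2, -4.6, 4.1]
opening: 0.0003
```

```bash
cat > wh.py <<'E'
from h import *
import sys
k=sys.argv[1]
for n in ("wrist","side"):
    d=dict(np.load(f"{n}{k}.npz")); W=cloud(d); h=cv2.cvtColor(d["color"],cv2.COLOR_RGB2HSV)
    m=(h[...,2]<70)&(W[...,2]>.105)&(W[...,2]<.16)&(abs(W[...,0]-.4895)<.013)&(abs(W[...,1]-.12)<.06)
    if n=="wrist": m[262:]=0
    q=W[m]; print(n,len(q),q.mean(0).round(4),np.percentile(q,[1,99],axis=0).round(4).tolist())
    M=np.c_[q[:,1:],np.ones(len(q))]; x=np.linalg.lstsq(M,(q[:,1:]**2).sum(1),rcond=None)[0]; c=x[:2]/2; print(" circle",c,np.sqrt(x[2]+(x[:2]**2).sum()/4),"theta",.4+np.arcsin(np.clip((c[0]-.1077)/.1,-1,1)))
E
python3 look.py 8 | head -1; python3 wh.py 6; python3 wh.py 8
```

```text
7.9 [0.49103731 0.11085304 0.13360558] 0.00025875794532201335 [ 0.19029319 -4.61464195  4.07387864]
wrist 1129 [0.4899 0.0729 0.1424] [[0.4785, 0.0603, 0.1339], [0.5017, 0.0847, 0.1468]]
 circle [0.07077379 0.13341694] 0.012045560449993484 theta 0.021785125478961054
side 133 [0.4893 0.0786 0.1373] [[0.4772, 0.0629, 0.112], [0.5018, 0.0864, 0.1489]]
 circle [0.07034277 0.1318697 ] 0.013959743068879793 theta 0.017142827394166005
wrist 3194 [0.4907 0.139  0.1459] [[0.4792, 0.1189, 0.1347], [0.5022, 0.1514, 0.1511]]
 circle [0.13592305 0.13515496] 0.014253429799337112 theta 0.686118380271302
side 159 [0.4907 0.1419 0.143 ] [[0.4778, 0.1156, 0.1244], [0.5023, 0.1521, 0.1579]]
 circle [0.13211151 0.13708716] 0.016914925417101635 theta 0.6466070489552407
```

View pics/wrist8.png

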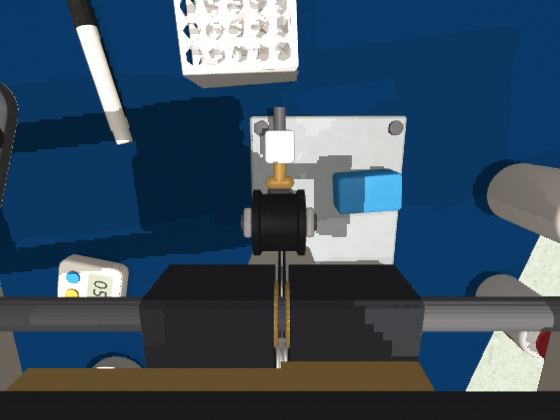

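View pics/side8c.png

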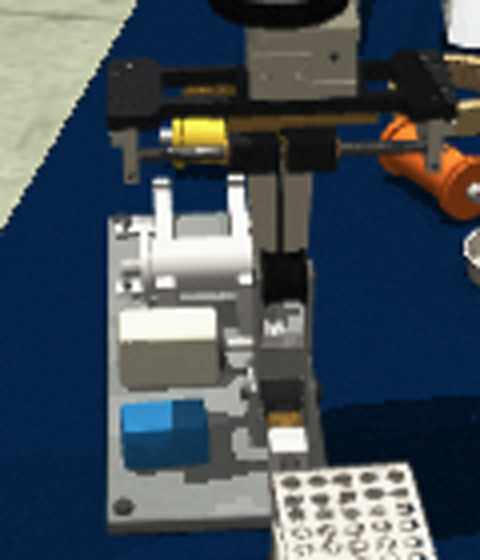

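```bash
python3 - <<'E'
from h import *
from plant import read_camera, sensors
U0=np.array([.528,.0234]); a=-.0165; Ru=np.array([[np.cos(a),-np.sin(a)],[np.sin(a),np.cos(a)]])
for n,d in (("side6",dict(np.load("side6.npz"))),("side8",dict(np.load("side8.npz"))),("sidenow",read_camera("side")),("top0",dict(np.load("top0.npz"))),("topnow",read_camera("top"))):
    W=cloud(d); B=W.reshape(-1,3).copy(); B[:,:2]=(B[:,:2]-U0)@Ru; C=d["color"].reshape(-1,3)
    q=B[(abs(B[:,0])<.03)&(B[:,1]>-.075)&(B[:,1]<-.033)&(B[:,2]>.05)&(B[:,2]<.08)]
    if n!="top0" and len(q)>20: print(n,"roller",len(q),np.percentile(q,[1,50,99],axis=0).round(4).tolist()); M=np.c_[q[:,1:],np.ones(len(q))]; x=np.linalg.lstsq(M,(q[:,1:]**2).sum(1),rcond=None)[0]; print(" circle",x[:2]/2,np.sqrt(x[2]+(x[:2]**2).sum()/4))
    h=cv2.cvtColor(d["color"],cv2.COLOR_RGB2HSV).reshape(-1,3)
    m=(h[:,0]>95)&(h[:,0]<115)&(h[:,1]>150)&(h[:,2]>130)&(B[:,2]>.03)&(B[:,2]<.06)&(B[:,1]>.07)&(B[:,1]<.15); print(n,"box",np.median(B[m],0).round(4))
s=sensors.read_state(); print(s["t"],s["tool_pos"],s["force"])
E
```

```text
side6 roller 186 [[-0.0251, -0.058, 0.0508], [0.002, -0.0402, 0.0635], [0.0292, -0.0331, 0.069]]
 circle [-0.04588095  0.05674327] 0.010716346318239228
side6 box [0.0299 0.1078 0.042 ]
side8 roller 203 [[-0.0276, -0.0573, 0.051], [0.0006, -0.0393, 0.0632], [0.0292, -0.0332, 0.0689]]
 circle [-0.04569862  0.05752807] 0.010111911416716001
side8 box [0.0413 0.1072 0.0419]
sidenow roller 196 [[-0.0279, -0.0565, 0.0514], [-0.0006, -0.0397, 0.0633], [0.029, -0.0336, 0.069]]
 circle [-0.04577327  0.05737883] 0.01016238049032559
sidenow box [0.0413 0.1074 0.0418]
top0 box [0.0296 0.1042 0.0424]
topnow roller 303 [[-0.0281, -0.0677, 0.0515], [-0.0011, -0.0507, 0.0649], [0.0297, -0.0333, 0.0718]]
 circle [-0.05032847  0.05465917] 0.014666868791987081
topnow box [nan nan nan]
8.1 [0.49050201 0.11068622 0.13283817] [ 0.83789774 -4.7316311   4.04454021]
  return _methods._mean(a, axis=axis, dtype=dtype,
  ret = um.true_divide(
```

The roller hasn't moved: side frames 6 and 8 match, and the top fit puts it at unit y -50. The spares box covers the same pixels; its median shifted only because part of it is now in shadow. The angle estimates are 0.65 and 0.69, so I'll add 1.5 mm of margin, hold and hand in.

Call:
play_rows:
  series:
    - [[1,0.0,0.0015,0,0],[1,0.0,0.0015,0,0],[1,0.0,0.0015,0,0],[1,0.0,0.0015,0,0],[1,0.0,0.0015,0,0]]

```text
t: 8.6
tool_pos: [0.4903, 0.1123, 0.1325]
orientation: [-2.24, -2.202, 0.0]
force: [2.9, -4.1, 2.0]
opening: 0.0006
```

```bash
python3 look.py 9 | head -1; python3 wh.py 9; python3 - <<'E'
from plant import robot, sensors
s=sensors.read_state(); print(s["t"],s["tool_pos"],s["force"])
if s["force"][1]<-2 and s["tool_pos"][1]>.109: print(robot.close_job())
E
```

```text
8.6 [0.49030135 0.11228273 0.13251613] 0.0005723299628592846 [ 2.86123363 -4.09162663  1.96694117]
wrist 3258 [0.4907 0.1403 0.1454] [[0.4792, 0.1203, 0.1324], [0.5022, 0.1529, 0.1507]]
 circle [0.13720061 0.13435138] 0.014611794666023243 theta 0.6994618510536834
side 157 [0.4905 0.1434 0.1423] [[0.4792, 0.1174, 0.1257], [0.5023, 0.1541, 0.1567]]
 circle [0.13434486 0.1374847 ] 0.016065321298012303 theta 0.6697065201734687
8.7 [0.4902532  0.11224375 0.13247648] [ 1.64318398 -3.83407223  1.47749213]
the job is handed in; nothing more can be done
None
```

The roller is in the saddle, and I handed the job in with the closed fingers holding the tensioner past its click, at about 8.7 s. The hand-in gave no verdict.

- **Roller:** I rolled it 78 mm along the rails. The slot moved to the front and then out of sight. At 54 mm rolled (about 3.0 rad) it should have been underneath, but I worked that out and did not see it. The wrist fit put the seated roller at unit y -49.5 mm. The drum centre dropped 6 mm, from 54 to 48 mm, and the axis looked square across the rails.
- **Tensioner:** The last fits gave an angle of about 0.70 rad (wrist) and 0.67 rad (side), both above 0.60. The push was about 4 N along the rails, down from 7.6 N early in the push, as expected past the click.
- **Checks that disagreed:**
  - My later side-view circle fit of the roller was poor (radius 10 mm, centre about 46 mm). The side views before and after the lever push match, and the top view gives about -50 mm.
  - The spares box's colour median shifted about 11 mm across the unit. It covers the same pixels in the pictures, so I take that as the gripper's shadow.
- **Not measured again:** the bottles and the marker, which the arm stayed well away from.

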